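Refit the tool hanger on the curved bench rail

ROBOT

A 6-joint arm with a two-finger parallel gripper is mounted at the origin on the work surface. World frame = base frame: x ahead of the robot, y to its left, z up, the work surface at z = 0. Lengths are in m, angles in rad, forces in N, time in s.
With the tool pointing down it reaches from about 0.35 to 0.775 m from the base axis. Payload 5.5 kg.
Tool frame: the origin (TCP) lies midway between the tips of the shut fingers; the grasp point (between the pads) lies 19 mm behind it; z points along the fingers, y is the line along which they close (so a half turn about z gives the same grasp; the last joint's range is limited). The gripper opens to 85 mm and grips with 20 to 120 N. Pads are 22 mm wide; open, the fingers measure 114 mm over their backs; the gripper's body (76 mm by 85 mm) begins 54 mm behind the grasp point. The pads swing forward as they close: fully open they stand 13 mm farther back than shut.
Start: joints at [0.981, 0.313, 0.046, 1.304, 0, 1.431], TCP at [0.25, 0.518, 0.231] pointing down, gripper open.
Joint ranges: [-2.76, 2.76], [-0.86, 1.69], [-1.03, 1.26], [-2.2, 2.34], [-1.47, 1.5], [-3.14, 3.14]. Speed limits (rad/s): [2.57, 2.57, 3.14, 3.14, 3.14, 3.14].

INTERFACE

Orientations are given as a unit quaternion [w, x, y, z].
In Python, from workcell import env gives the robot as it stands. The module is installed in compiled form; this text tells all that it offers.
- The arm moves only by the tool servo_tool, never from a script. Its argument "increments" is a list of rows, each an object of numbers: "grip": the closure, from 0 (fully open) to 1 (shut); "x", "y", "z": the shift along the tool's x, y, z in mm; "roll": the turn about the tool's z in degrees. In form: [{"grip": .., "x": .., "y": .., "z": .., "roll": ..}, ...]. A call has 1 to 5 rows; each row shifts and turns the commanded pose from where the row before left it, along the tool's axes as they then stand; what a row does not reach is not made up. A row lasts 1/12 s, in which the tool goes at most 41.7 mm and 7.16 degrees, less where a joint would pass 70% of its speed; a pose out of reach is approached as far as the arm can. A call is refused whole if a number of a shift passes 41.7 or a number of a turn 7.16, either way. A call with a gripper value outside its range is refused whole. The fingers move at their own pace and stop on an object; "grip_force" is the grip in N (left out, the last holds). Time passes only in rows, so rows that do not move let the fingers close. It gives the time, the measured TCP pose, the force, the opening and the grip force at its end, in the units of the state.
- env.get_state(): the state, without advancing time (a new reading comes with each control period).
- env.read_camera(name): name is "scene" or "top"; returns the picture (420x560x3 uint8, red, green, blue); there is no depth.
- env.get_calibration(name): a dict with "vertical_fov" (degrees; the focal length in pixels is half the picture's height over the tangent of half this angle, whatever the lens; pixels are square), "cx", "cy" (the principal point, pixels), "k1" (the pictures are not rectified: a ray, as slopes to the right and down, at radius r is drawn at 1 + k1 r^2 times it, then the intrinsics apply), "rvec" (rotation vector, rad) and "tvec" (3), from world to camera coordinates, as OpenCV has them. Camera axes: x right, y down, z forward; pixel columns grow to the right and rows downward; lengths in m; the calibration is good to about 2 mm. A picture is of the moment at which its call begins. get_calibration takes no time and is no camera call.
- env.hand_in(): hands the job in; it is judged then, once.
The state is a dict: "clock": time; "joint_pos": joint angles; "qvel": joint speeds; "tau": joint torques, N m; "tcp_pos": TCP position; "orientation": TCP orientation; "wrist_force": force on the tool from outside, world axes, zero at the start; "ft_torque": the same for the moment, N m; "finger_gap": finger opening in m; "grip_force": force on a finger pad.
Only numpy, scipy, OpenCV 4.12 (cv2) and the standard library are available. Lean on these libraries where they do the work, as an engineer would, in place of code of your own. Each camera call takes 0.05 s, during which the arm holds its last target. There are 200 camera calls.

TASK

Put the tool hanger back on the curved bench rail: thread its bore over the rod's free end, slide it round the bend until it sits fully home against the collar and leave it hanging there. Then swing the keeper arm fully shut across the rod's free end so that the hanger cannot slip off. Leave the bottle, the ring mandrel and the hammer where they are.

Things in the scene. Friction and masses are not known exactly. Their poses are not given: they have to be found in the camera images.
- rail: Fixed steel rail: a round rod 12 mm thick bent in a level plane, its axis 110 mm above the bench, held only at its home end by a post (22 mm thick, 120 mm tall, 35 mm beyond the collar's face). A shorter post carries the keeper; a flat bar 6 mm high joins their round feet (70 mm across, 10 mm high). Origin on the bench within the bend, z up; all rail mm below are in this frame.
- rod_tip (a point): Free end of the rod on its axis, at x -90, y -140, z 110 mm in the rail's frame (its rounding reaches 6 mm further). From here the rod runs straight along the rail's +y for 70 mm to the bend. Rail's axes.
- bend_centre (a point): Centre of the bend, at rod height: x 70, y -70, z 110 mm in the rail's frame. The rod bends about it at radius 160 mm through 75 degrees, from x -90, y -70 (heading +y) to x 28.6, y 84.5 (heading 15 degrees left of +x); then it runs straight for 50 mm to the face of the collar. Rail's axes.
- rod_home (a point): Point on the rod's axis 23 mm short of the face of the fixed collar (32 mm across, 12 mm thick), 27 mm past the bend: the middle of the hanger's bore is here when it is home. At x 54.7, y 91.5, z 110 mm in the rail's frame; the rod here heads 15 degrees left of the rail's +x. Rail's axes.
- keeper (a joint): Keeper: a flat steel arm 16 wide, 12 mm thick, at rod height, on a vertical pivot at x -20, y -165 mm in the rail's frame; an upright pin stands on it 100 mm from the pivot. 0 = shut, at its stop: it points to the rail's -x, just in front of the rod's free end. Opens anticlockwise seen from above, to 2.3 rad; starts at 1.6 to 2.1. Light friction (about 1 N at the pin); it stays put.
- keeper_pin (a point): Top of the keeper's upright pin, a round pin 14 mm thick that stands 46 mm above the arm (pin top 162 mm above the bench).
- hanger: Loose tool hanger on the bench, 125 tall, about 0.35 kg: wooden block (46 long, 44 wide, 40 mm high) with small side hooks (82 mm over all), above it a steel tube head along x (46 long, 38 outside, bore 22 mm right through), on top an upright finger plate to grip (44 long in x, 12 thick in y, 79 to 125 mm up). Same either way round. Origin: centre of the underside; x along the bore.
- hanger_bore (a point): Middle of the hanger's bore, 60 mm above its underside. The point has the hanger's axes. Left free on the rod the hanger hangs upright from the top of its bore, this point 5 mm below the rod's axis.
- bottle: Bystander: amber bottle 64 mm across, 140 mm tall, standing. Origin at the centre of its underside.
- mandrel: Bystander: upright steel ring mandrel, a slim cone 150 mm tall on a round foot 90 mm across. Origin at the centre of its underside.
- hammer: Bystander: small hammer 220 mm long with a wooden handle, lying on the bench along its own x. Origin under its middle.

How it is judged:
On the way, in this order (a step that is already met when the one before it is completed fails the run):
1. the hanger is threaded on the straight by the rod's free end (y of hanger_bore in the frame of rail between -0.125 and -0.05 m and x of hanger_bore in the frame of rail between -0.102 and -0.078 m and z of hanger_bore in the frame of rail between 0.098 and 0.122 m), for 0.1 s.
2. the hanger is home against the collar (distance between hanger_bore and rod_home below 0.013 m and horizontal distance between hanger_bore and rod_home below 0.009 m), for 0.2 s.
At the end, for the whole second after the job is handed in: The hanger hangs on the rod at rest and upright (within 0.25 rad), the middle of its bore within 9 mm horizontally (13 mm in all) of the home point, that is, against the collar; and the keeper arm is within 0.12 rad of shut (all of step 2 and angle between hanger's own z axis and vertical below 0.25 rad and linear speed of hanger below 0.03 m/s and value of joint keeper below 0.12 rad); the robot touches nothing.
It fails at once if the bottle was moved more than 30 mm or tipped (distance of bottle from where it was at the start of the episode above 0.03 m or angle between bottle's own z axis and vertical above 0.5 rad).
It fails at once if the ring mandrel was moved more than 30 mm or tipped (distance of mandrel from where it was at the start of the episode above 0.03 m or angle between mandrel's own z axis and vertical above 0.5 rad).
It fails at once if the hammer was moved more than 30 mm (distance of hammer from where it was at the start of the episode above 0.03 m).
It also fails if it takes over 70 s, if anything falls off the work surface, if the arm or the gripper's body presses on something with over 40 N, if the wrist force passes 120 N, or if a joint passes its speed limit or range.

## Working session

There is one attempt and no reset: what is moved stays moved. The work goes in short steps, Python scripts to look and compute and a tool call to move; the robot and the scene stay as the last step left them, time stands still between calls to the robot, and variables do not carry over. Pictures are saved under pics/ and viewed, at most 10 in all, crops included, and the job is handed in when it is done.

Besides the shell and the picture viewer there is one more tool, called after "Call:" by a JSON object that holds its "name" and its "arguments". servo_tool: Moves the arm, as the interface text tells. Its arguments: {"type":"object","properties":{"increments":{"type":"array"},"grip_force":{"type":"number"}},"required":["increments"]}

```bash
mkdir -p pics; cat > h.py <<'E'
import numpy as np, cv2
from workcell import env
def cal(n):
    c=env.get_calibration(n); R,_=cv2.Rodrigues(np.array(c['rvec'],float)); t=np.array(c['tvec'],float).ravel()
    f=210/np.tan(np.radians(c['vertical_fov'])/2); return c,R,t,f
def ray(n,u,v):
    c,R,t,f=cal(n); d=np.array([(u-c['cx'])/f,(v-c['cy'])/f]); p=d.copy()
    for _ in range(30): p=d/(1+c['k1']*(p@p))
    r=R.T@np.array([p[0],p[1],1]); return -R.T@t, r/np.linalg.norm(r)
def onz(n,u,v,z):
    o,r=ray(n,u,v); return o+r*(z-o[2])/r[2]
def proj(n,P):
    c,R,t,f=cal(n); q=R@np.asarray(P,float)+t; p=q[:2]/q[2]; p=p*(1+c['k1']*(p@p)); return p*f+[c['cx'],c['cy']]
def tri(a,b):
    (o1,r1),(o2,r2)=ray('scene',*a),ray('top',*b)
    s=np.linalg.lstsq(np.c_[r1,-r2],o2-o1,rcond=None)[0]; A=o1+s[0]*r1;B=o2+s[1]*r2
    return (A+B)/2,np.linalg.norm(A-B)
def snap(n,name):
    im=env.read_camera(n); cv2.imwrite(f'pics/{name}.png',im[:,:,::-1]); return im
E
python3 - <<'E'
from h import *
for n in('scene','top'):
    im=snap(n,n+'0'); print(env.get_calibration(n)); print(ray(n,280,210))
s=env.get_state(); print(s)
E
```

```text
{'vertical_fov': 57.450150147545315, 'cx': 276.4628612181259, 'cy': 198.83162797346577, 'k1': 0.03257032419677792, 'rvec': array([ 1.47839337,  2.19851547, -0.76685223]), 'tvec': array([ 0.28114387, -0.29525164,  1.52312092])}
(array([1.20921469, 0.1721363 , 0.99713675]), array([-0.56769142, -0.2092774 , -0.79619685]))
{'vertical_fov': 51.70081378930711, 'cx': 279.1601156706771, 'cy': 215.96075860124336, 'k1': -0.059740900661058666, 'rvec': array([ 2.20045293, -2.20299773,  0.1168805 ]), 'tvec': array([-0.0820584 ,  0.58927715,  1.06969321])}
(array([ 0.51149605, -0.04463167,  1.11112759]), array([ 0.08483754, -0.036825  , -0.99571407]))
{'clock': 0.1, 'joint_pos': array([ 9.81372984e-01,  3.13948813e-01,  4.50864851e-02,  1.30361467e+00,
       -3.07525712e-05,  1.43121438e+00]), 'qvel': array([-0.00017327, -0.00163536,  0.00376622, -0.00181484, -0.00135241,
        0.00235229]), 'tau': array([ 2.71448982e-03, -4.81724131e+01,  2.99244279e+01,  1.26156601e-02,
       -1.68486786e-04, -1.52045561e-05]), 'tcp_pos': array([0.24976931, 0.51740202, 0.23048218]), 'orientation': array([-2.85200593e-04,  2.23028967e-01,  9.74811455e-01, -7.90607736e-04]), 'wrist_force': array([-0.13364162,  0.00052069,  0.34405269]), 'ft_torque': array([-0.01607492, -0.01883972, -0.00417516]), 'grip_force': 0.0, 'finger_gap': 0.08494822168595124}
```

View pics/scene0.png

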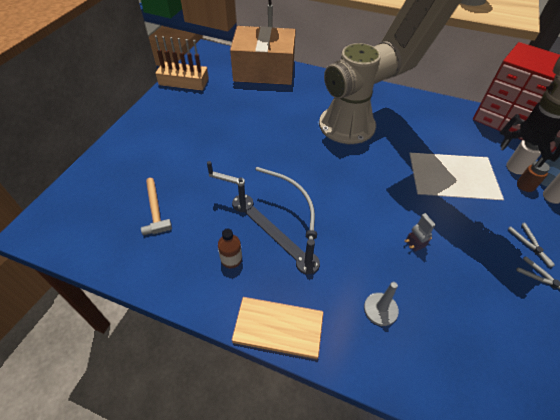

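View pics/top0.png

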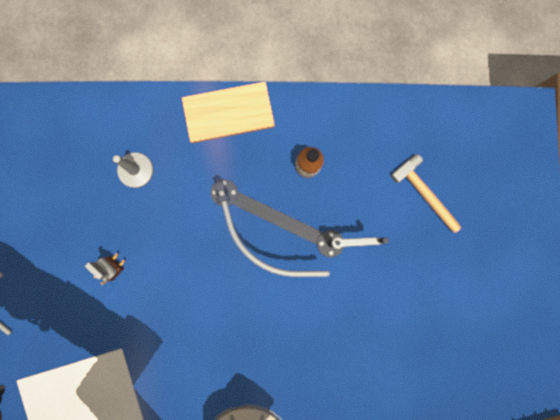

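The scene view shows the rod tip at about (258,169), the keeper pin at (210,167) and the hanger at (422,232). In the top view the rod tip is at (328,274), the keeper pin at (385,240) and the hanger at (106,266). I'll zoom in for precision.

```bash
python3 - <<'E'
import cv2,numpy as np
s=cv2.imread('pics/scene0.png');t=cv2.imread('pics/top0.png')
def c(im,x,y,w,h,k): return cv2.resize(im[y:y+h,x:x+w],None,fx=k,fy=k,interpolation=cv2.INTER_CUBIC)
A=np.zeros((600,800,3),np.uint8)
A[:390,:390]=c(s,200,150,130,130,3)
A[:390,400:790]=c(t,210,175,195,195,2)[:390]
A[390:600,:240]=c(s,395,205,48,42,5)
A[390:600,400:640]=c(t,80,245,48,42,5)
cv2.imwrite('pics/zoom.png',A)
E
```

```text
(no output)
```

View pics/zoom.png

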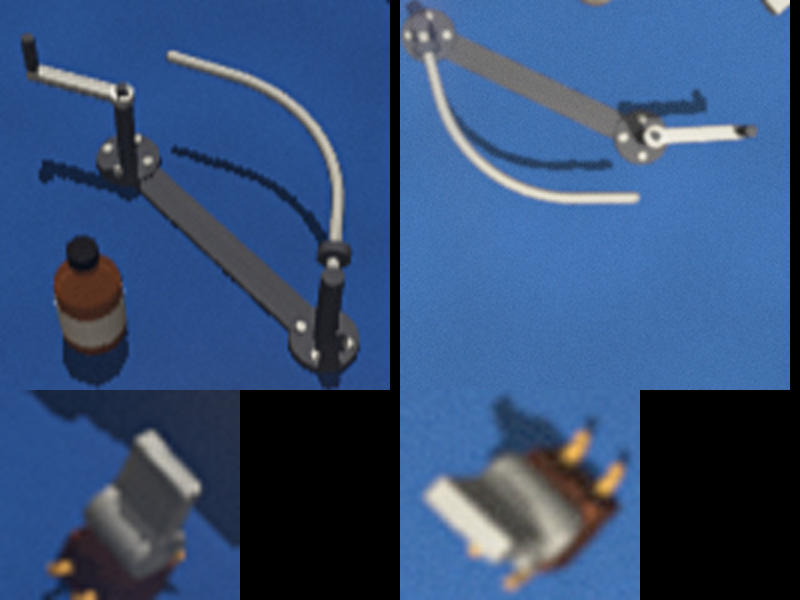

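Zoom: in the scene view the pivot is at (241,181), the tip at (257,168), the pin top at (209,163) and the post top at (311,241). In the top view they are at (337.5,243), (329,274), (385,240.5) and (223.5,193.5). The plate top centre is about (430,219) in scene and (93.6,271) in top.

```bash
python3 - <<'E'
from h import *
from scipy.optimize import least_squares
pts={'tip':((257.3,168.5),(329,274)),'pivot':((241,181),(337.5,243)),'pin':((209.3,162.7),(385,240.5)),'post':((310.7,241),(223.5,193.5)),
'plate':((429.8,219.2),(93.6,271)),'plA':((425,213.5),(88,267)),'plB':((434.6,224),(99.6,277.5))}
for k,(a,b) in pts.items():
    P,e=tri(a,b); print(k,P.round(4),'gap',round(e,4))
# rail fit: rod centreline pixels cast on z=.11 in each view
def mask(n,box):
    im=cv2.imread(f'pics/{n}0.png'); hsv=cv2.cvtColor(im,cv2.COLOR_BGR2HSV)
    m=((hsv[...,1]<75)&(hsv[...,2]>110)).astype(np.uint8); k=np.zeros_like(m); x,y,w,h=box; k[y:y+h,x:x+w]=1; m*=k
    nl,l,st,_=cv2.connectedComponentsWithStats(m); i=1+np.argmax(st[1:,4]); return l==i
sets=[]
for n,box in(('top',(215,195,118,85)),('scene',(253,160,65,72))):
    m=mask(n,box); v,u=np.nonzero(m); sets.append(np.array([onz(n,a,b,.11) for a,b in zip(u,v)])[:,:2]); print(n,len(u),u.min(),u.max(),v.min(),v.max())
def dist(p):  # signed dist to rod curve in rail frame, p Nx2
    x,y=p.T; q=p-[.07,-.07]; r=np.hypot(*q.T); th=np.arctan2(q[:,1],q[:,0]) # from pi down to pi-75deg
    d=np.where(y<-.07,x+.09,.16-r)
    e=np.array([np.cos(np.radians(15)),np.sin(np.radians(15))]); s=(p-[.0286,.0845])@e
    nrm=np.array([e[1],-e[0]]); return np.where((s>0)&(y>-.07),(p-[.0286,.0845])@nrm,d)
def tor(p,x):
    c,s=np.cos(x[2]),np.sin(x[2]); return (p-x[:2])@np.array([[c,-s],[s,c]])
X={k:tri(*v)[0][:2] for k,v in pts.items()}
ref={'tip':(-.09,-.145),'pivot':(-.02,-.165),'post':(.1107,.1065)}
def f0(x): return np.concatenate([tor(X[k][None],x)[0]-ref[k] for k in ref])
best=min((least_squares(f0,[.5,-.05,a]) for a in(0,1.5,3,-1.5)),key=lambda r:r.cost); print(best.x,f0(best.x).round(4))
for S in(sets[0],sets[1],None):
    Z=sets if S is None else [S]
    f=lambda x:np.concatenate([dist(tor(z,x))/len(z)**.5 for z in Z]+[.3*f0(x)])
    r=least_squares(f,best.x); print(r.x.round(4),[round(float(np.std(dist(tor(z,r.x)))),4) for z in sets],f0(r.x).round(4))
x=r.x;c,s=np.cos(x[2]),np.sin(x[2])
for q in((-.09,-.14),(-.09,-.07),(.0547,.0915),(-.02,-.165)): print(q,(x[:2]+np.array([[c,-s],[s,c]])@q).round(4))
d=tor(X['pin'][None],x)[0]-[-.02,-.165]; print('pin r,ang',np.hypot(*d),np.arctan2(d[1],d[0])-np.pi)
E
```

```text
tip [ 0.4476 -0.1926  0.1061] gap 0.005
pivot [ 0.5197 -0.2138  0.1118] gap 0.0018
pin [ 0.5248 -0.3135  0.1574] gap 0.0002
post [0.6361 0.0523 0.0975] gap 0.0038
plate [0.4569 0.342  0.124 ] gap 0.003
plA [0.4702 0.3291 0.1626] gap 0.0165
plB [0.4371 0.3553 0.0807] gap 0.0241
top 2343 215 332 195 276
scene 312 256 314 167 230
[ 0.53254841 -0.05024924  0.02531362] [ 0.0015  0.0048  0.003   0.0018 -0.0045 -0.0066]
[ 0.5758 -0.0683 -0.0087] [0.0446, 0.0055] [-0.0371  0.0196 -0.0348  0.019  -0.0515  0.0146]
[ 0.5354 -0.0519  0.0198] [0.0452, 0.0033] [-0.0006  0.0061  0.0011  0.0035 -0.0079 -0.0043]
[ 0.5578 -0.0617  0.0091] [0.0449, 0.0041] [-0.0214  0.0151 -0.0195  0.0133 -0.0313  0.0068]
(-0.09, -0.14) [ 0.4691 -0.2026]
(-0.09, -0.07) [ 0.4684 -0.1326]
(0.0547, 0.0915) [0.6117 0.0302]
(-0.02, -0.165) [ 0.5393 -0.2269]
pin r,ang 0.08777057981837756 -4.8877755559649225
```

```bash
cat > rail.py <<'E'
from h import *
from scipy.optimize import least_squares
def rodmask(n,box):
    im=cv2.imread(f'pics/{n}0.png').astype(int); m=((im[...,2]>im[...,0]-5)&(im[...,2]>115)).astype(np.uint8)
    k=np.zeros_like(m); x,y,w,h=box; k[y:y+h,x:x+w]=1; m*=k
    nl,l,st,_=cv2.connectedComponentsWithStats(m); return l==1+np.argmax(st[1:,4])
def dist(p):
    x,y=p.T; q=p-[.07,-.07]; r=np.hypot(*q.T); d=np.where(y<-.07,x+.09,.16-r)
    e=np.array([np.cos(np.radians(15)),np.sin(np.radians(15))]); s=(p-[.0286,.0845])@e
    return np.where((s>0)&(y>-.07),(p-[.0286,.0845])@np.array([e[1],-e[0]]),d)
def tor(p,x):
    c,s=np.cos(x[2]),np.sin(x[2]); return (p-x[:2])@np.array([[c,-s],[s,c]])
E
python3 - <<'E'
from rail import *
sets={}
for n,box in(('top',(215,203,118,80)),('scene',(253,160,65,70))):
    m=rodmask(n,box); v,u=np.nonzero(m); sets[n]=np.array([onz(n,a,b,.11) for a,b in zip(u,v)])[:,:2]; print(n,len(u),u.min(),u.max(),v.min(),v.max())
piv=[onz('top',337.5,243,.117)[:2],onz('scene',241,181,.117)[:2]]; print(piv)
def run(ns):
    def f(x):
        o=[]
        for n in ns:
            z=tor(sets[n],x); o+=[dist(z)/len(z)**.5,[ .7*(np.percentile(z[:,1],1)+.144)]]
        o+=[.4*(tor(p[None],x)[0]-[-.02,-.165]) for p in piv]
        return np.concatenate(o)
    r=least_squares(f,[.5325,-.05,.025]); print(ns,r.x.round(4),[(round(float(np.std(dist(tor(sets[n],r.x)))),4),round(float(np.percentile(tor(sets[n],r.x)[:,1],1)),4)) for n in ns],[(tor(p[None],r.x)[0]).round(4) for p in piv]); return r.x
run(['top']);run(['scene']);x=run(['top','scene'])
np.save('rail.npy',x)
c,s=np.cos(x[2]),np.sin(x[2])
for q in((-.09,-.14),(-.09,-.07),(.0547,.0915),(-.02,-.165)): print(q,(x[:2]+np.array([[c,-s],[s,c]])@q).round(4))
P=tri((209.3,162.7),(385,240.5))[0]; d=tor(P[None,:2],x)[0]-[-.02,-.165]; print('pin',np.hypot(*d),np.arctan2(d[1],d[0])%(2*np.pi)-np.pi)
# hanger plate top: bright pixels
for n,(x0,y0,w,h) in(('scene',(395,200,50,45)),('top',(78,245,50,42))):
    im=cv2.imread(f'pics/{n}0.png').astype(int); sub=im[y0:y0+h,x0:x0+w]
    thr=np.percentile(sub[...,2],97) if 0 else (150 if n=='scene' else 185)
    m=((sub[...,2]>thr)&(abs(sub[...,2]-sub[...,0])<45)).astype(np.uint8)
    nl,l,st,ce=cv2.connectedComponentsWithStats(m); i=1+np.argmax(st[1:,4]); pts=np.argwhere(l==i)[:,::-1]+[x0,y0]
    R=cv2.minAreaRect(pts.astype(np.float32)); print(n,len(pts),pts.mean(0),R)
    W=np.array([onz(n,a,b,.125)[:2] for a,b in pts]); u,sv,vt=np.linalg.svd(W-W.mean(0)); print(W.mean(0),vt[0],np.degrees(np.arctan2(vt[0][1],vt[0][0])),sv/len(W)**.5*12**.5)
E
```

```text
Traceback (most recent call last):
  File "h.py", line 11, in onz
    o,r=ray(n,u,v); return o+r*(z-o[2])/r[2]
        ~~~^^^^^^^
  File "h.py", line 7, in ray
    c,R,t,f=cal(n); d=np.array([(u-c['cx'])/f,(v-c['cy'])/f]); p=d.copy()
            ~~~^^^
  File "h.py", line 4, in cal
    c=env.get_calibration(n); R,_=cv2.Rodrigues(np.array(c['rvec'],float)); t=np.array(c['tvec'],float).ravel()
ValueError: time passes only in moves, steps and waits
```

```bash
sed -i 's/^def cal(n):/import functools\n@functools.lru_cache(None)\ndef cal(n):/' h.py
cat > fit.py <<'E'
from rail import *
sets={}
for n,box in(('top',(215,203,118,80)),('scene',(253,160,65,70))):
    m=rodmask(n,box); v,u=np.nonzero(m); sets[n]=np.array([onz(n,a,b,.11) for a,b in zip(u,v)])[:,:2]; print(n,len(u),u.min(),u.max(),v.min(),v.max())
piv=[onz('top',337.5,243,.117)[:2],onz('scene',241,181,.117)[:2]]; print(piv)
def run(ns):
    def f(x):
        o=[]
        for n in ns:
            z=tor(sets[n],x); o+=[dist(z)/len(z)**.5,[ .7*(np.percentile(z[:,1],1)+.144)]]
        o+=[.4*(tor(p[None],x)[0]-[-.02,-.165]) for p in piv]
        return np.concatenate(o)
    r=least_squares(f,[.5325,-.05,.025]); print(ns,r.x.round(4),[(round(float(np.std(dist(tor(sets[n],r.x)))),4),round(float(np.percentile(tor(sets[n],r.x)[:,1],1)),4)) for n in ns],[(tor(p[None],r.x)[0]).round(4) for p in piv]); return r.x
run(['top']);run(['scene']);x=run(['top','scene'])
np.save('rail.npy',x)
c,s=np.cos(x[2]),np.sin(x[2])
for q in((-.09,-.14),(-.09,-.07),(.0547,.0915),(-.02,-.165)): print(q,(x[:2]+np.array([[c,-s],[s,c]])@q).round(4))
P=tri((209.3,162.7),(385,240.5))[0]; d=tor(P[None,:2],x)[0]-[-.02,-.165]; print('pin',np.hypot(*d),np.arctan2(d[1],d[0])%(2*np.pi)-np.pi)
for n,(x0,y0,w,h) in(('scene',(395,200,50,45)),('top',(78,245,50,42))):
    im=cv2.imread(f'pics/{n}0.png').astype(int); sub=im[y0:y0+h,x0:x0+w]
    m=((sub[...,2]>(150 if n=='scene' else 185))&(abs(sub[...,2]-sub[...,0])<45)).astype(np.uint8)
    nl,l,st,ce=cv2.connectedComponentsWithStats(m); i=1+np.argmax(st[1:,4]); pts=np.argwhere(l==i)[:,::-1]+[x0,y0]
    print(n,len(pts),pts.mean(0),cv2.minAreaRect(pts.astype(np.float32)))
    W=np.array([onz(n,a,b,.125)[:2] for a,b in pts]); u,sv,vt=np.linalg.svd(W-W.mean(0)); print(W.mean(0),np.degrees(np.arctan2(vt[0][1],vt[0][0])),sv/len(W)**.5*12**.5)
E
python3 fit.py
```

```text
top 585 221 328 203 275
scene 266 256 313 167 229
[array([ 0.51997665, -0.21380316]), array([ 0.52360901, -0.21061447])]
['top'] [ 0.5419 -0.047  -0.0076] [(0.0028, -0.1435)] [array([-0.0206, -0.167 ]), array([-0.017 , -0.1637])]
['scene'] [ 0.5413 -0.0479 -0.0074] [(0.0031, -0.1437)] [array([-0.02  , -0.1661]), array([-0.0164, -0.1629])]
['top', 'scene'] [ 0.5414 -0.0476 -0.0101] [(0.0027, -0.1432), (0.0031, -0.1443)] [array([-0.0198, -0.1664]), array([-0.0162, -0.1632])]
(-0.09, -0.14) [ 0.45   -0.1867]
(-0.09, -0.07) [ 0.4507 -0.1167]
(0.0547, 0.0915) [0.597  0.0434]
(-0.02, -0.165) [ 0.5198 -0.2124]
pin 0.10123313000821242 1.6305816232408112
scene 42 [428.16666667 219.33333333] ((428.1106262207031, 219.34072875976562), (14.769318580627441, 2.728090763092041), 48.8140754699707)
[0.45919949 0.33901803] 46.759526373326665 [0.04232521 0.00958435]
top 92 [ 93.33695652 270.93478261] ((93.25001525878906, 270.7500305175781), (18.384775161743164, 4.949747562408447), 45.0)
[0.45750777 0.34058421] -132.0995321230448 [0.04334539 0.01091531]
```

Both views agree. The rail origin is (0.5414, -0.0476) with yaw -0.6°. The plate-top centre is (0.458, 0.340) at height ≈ 0.124, matching the stated 0.125, and the bore axis lies at 47.3°. The pin radius is 101 mm and it is open 1.63 rad. Next is a helper that turns waypoints into tool-frame rows.

```bash
cat > plan.py <<'E'
import numpy as np
from workcell import env
def pose():
    s=env.get_state(); w,x,y,z=s['orientation']; a=np.degrees(np.arctan2(2*(x*y+w*z),1-2*(y*y+z*z))); return np.array(s['tcp_pos']),a,s
def rail(x,y): # rail mm -> world m
    X=np.load('rail.npy'); c,s=np.cos(X[2]),np.sin(X[2]); return X[:2]+np.array([[c,-s],[s,c]])@np.array([x,y])/1e3
def plan(wps,p=None,a=None):
    """wps: (x,y,z,alpha,nrows)"""
    if p is None: p,a,s=pose(); print(f"t={s['clock']:.2f} tcp={p.round(4)} a={a:.1f} F={s['wrist_force'].round(1)} gap={s['finger_gap']:.4f} q={s['joint_pos'].round(2)}")
    k=0
    for x,y,z,al,n in wps:
        da=(al-a+180)%360-180; T=np.array([x,y,z]); p0=p.copy()
        for i in range(n):
            d=(p0+(T-p0)*(i+1)/n-p)*1e3; r=np.radians(a); c,s=np.cos(r),np.sin(r)
            row=np.array([d[0]*c+d[1]*s,d[0]*s-d[1]*c,-d[2],-da/n]).round(1)
            print(k,*row); k+=1
            p=p+np.array([row[0]*c+row[1]*s,row[0]*s-row[1]*c,-row[2]])/1e3; a-=row[3]
E
python3 -c "
from plan import *
plan([(.4583,.3398,.225,227.3,11),(.4583,.3398,.085,227.3,5)])"
```

```text
t=0.10 tcp=[0.2498 0.5174 0.2305] a=154.2 F=[-0.1  0.   0.3] gap=0.0849 q=[ 0.98  0.31  0.05  1.3  -0.    1.43]
0 -24.1 -6.3 0.5 -6.6
1 -23.2 -9.0 0.5 -6.6
2 -22.0 -11.7 0.5 -6.6
3 -20.6 -14.0 0.5 -6.6
4 -18.7 -16.4 0.5 -6.6
5 -16.8 -18.4 0.5 -6.6
6 -14.6 -20.2 0.5 -6.6
7 -12.1 -21.7 0.5 -6.6
8 -9.5 -23.0 0.5 -6.6
9 -6.9 -24.0 0.5 -6.6
10 -4.0 -24.6 0.5 -6.6
11 -0.0 0.0 28.0 -0.1
12 -0.0 0.0 28.0 -0.1
13 -0.0 0.0 28.0 -0.1
14 -0.0 0.0 28.0 -0.1
15 -0.0 0.0 28.0 -0.1
```

Call:
{"name": "servo_tool", "arguments": {"increments": [{"grip":0,"x":-24.1,"y":-6.3,"z":0.5,"roll":-6.6},{"grip":0,"x":-23.2,"y":-9,"z":0.5,"roll":-6.6},{"grip":0,"x":-22,"y":-11.7,"z":0.5,"roll":-6.6},{"grip":0,"x":-20.6,"y":-14,"z":0.5,"roll":-6.6},{"grip":0,"x":-18.7,"y":-16.4,"z":0.5,"roll":-6.6}]}}

```text
clock: 0.52
tcp_pos: [0.3453, 0.4361, 0.2283]
orientation: [-0.0, -0.066, 0.998, -0.0]
wrist_force: [0.5, -0.5, 0.1]
finger_gap: 0.0853
grip_force: 0.0
```

Call:
{"name": "servo_tool", "arguments": {"increments": [{"grip":0,"x":-16.8,"y":-18.4,"z":0.5,"roll":-6.6},{"grip":0,"x":-14.6,"y":-20.2,"z":0.5,"roll":-6.6},{"grip":0,"x":-12.1,"y":-21.7,"z":0.5,"roll":-6.6},{"grip":0,"x":-9.5,"y":-23,"z":0.5,"roll":-6.6},{"grip":0,"x":-6.9,"y":-24,"z":0.5,"roll":-6.6}]}}

```text
clock: 0.93
tcp_pos: [0.4402, 0.3553, 0.2258]
orientation: [-0.0, -0.347, 0.938, -0.0]
wrist_force: [-0.3, 0.0, 0.5]
finger_gap: 0.0855
grip_force: 0.0
```

Call:
{"name": "servo_tool", "arguments": {"increments": [{"grip":0,"x":-4,"y":-24.6,"z":0.5,"roll":-6.6},{"grip":0,"x":0,"y":0,"z":0,"roll":0},{"grip":0,"x":0,"y":0,"z":0,"roll":0}]}}

```text
clock: 1.18
tcp_pos: [0.4591, 0.3392, 0.2251]
orientation: [-0.001, -0.396, 0.918, 0.0]
wrist_force: [0.1, -0.2, -0.1]
finger_gap: 0.0852
grip_force: 0.0
```

Call:
{"name": "servo_tool", "arguments": {"increments": [{"grip":0,"x":0,"y":0,"z":35,"roll":-0.6},{"grip":0,"x":0,"y":0,"z":35,"roll":0},{"grip":0,"x":0,"y":0,"z":35,"roll":0},{"grip":0,"x":0,"y":0,"z":32,"roll":0},{"grip":0,"x":0,"y":0,"z":0,"roll":0}]}}

```text
clock: 1.6
tcp_pos: [0.453, 0.3385, 0.0823]
orientation: [-0.006, -0.402, 0.916, -0.0]
wrist_force: [-0.7, -0.9, -0.6]
finger_gap: 0.0854
grip_force: 0.0
```

Call:
{"name": "servo_tool", "arguments": {"increments": [{"grip":1,"x":0,"y":0,"z":0,"roll":0},{"grip":1,"x":0,"y":0,"z":0,"roll":0},{"grip":1,"x":0,"y":0,"z":0,"roll":0},{"grip":1,"x":0,"y":0,"z":0,"roll":0},{"grip":1,"x":0,"y":0,"z":0,"roll":0}], "grip_force": 60}}

```text
clock: 2.02
tcp_pos: [0.4597, 0.341, 0.0908]
orientation: [0.002, -0.402, 0.916, 0.0]
wrist_force: [-0.4, 0.7, -0.8]
finger_gap: 0.0257
grip_force: 0.0
```

Call:
{"name": "servo_tool", "arguments": {"increments": [{"grip":1,"x":0,"y":0,"z":0,"roll":0},{"grip":1,"x":0,"y":0,"z":0,"roll":0},{"grip":1,"x":0,"y":0,"z":0,"roll":0},{"grip":1,"x":0,"y":0,"z":0,"roll":0},{"grip":1,"x":0,"y":0,"z":0,"roll":0}]}}

```text
clock: 2.43
tcp_pos: [0.4593, 0.3406, 0.09]
orientation: [0.001, -0.402, 0.916, 0.0]
wrist_force: [-0.9, 1.2, 6.3]
finger_gap: 0.0108
grip_force: 59.7
```

```bash
python3 -c "
from plan import *
p,a,_=pose()
q=rail(-90,-205); print(q)
plan([(*p[:2],.24,a,5),(*q,.24,269.4,20),(*q,.142,269.4,5)])"
```

```text
[ 0.44935058 -0.25166304]
t=2.43 tcp=[0.4593 0.3406 0.09  ] a=-132.6 F=[-0.9  1.2  6.3] gap=0.0108 q=[ 0.5   0.38 -0.21  0.97  0.   -0.33]
0 -0.0 0.0 -30.0 -0.0
1 -0.0 0.0 -30.0 -0.0
2 -0.0 0.0 -30.0 -0.0
3 -0.0 0.0 -30.0 -0.0
4 -0.0 0.0 -30.0 -0.0
5 22.1 -19.7 0.0 -2.1
6 22.9 -18.8 0.0 -2.1
7 23.5 -18.0 0.0 -2.1
8 24.2 -17.1 0.0 -2.1
9 24.8 -16.3 0.0 -2.1
10 25.3 -15.3 0.0 -2.1
11 25.9 -14.3 0.0 -2.1
12 26.4 -13.4 0.0 -2.1
13 26.9 -12.5 0.0 -2.1
14 27.3 -11.4 0.0 -2.1
15 27.8 -10.4 0.0 -2.1
16 28.1 -9.4 0.0 -2.1
17 28.4 -8.4 0.0 -2.1
18 28.7 -7.3 0.0 -2.1
19 28.9 -6.3 0.0 -2.1
20 29.2 -5.2 0.0 -2.1
21 29.3 -4.1 0.0 -2.1
22 29.5 -3.1 0.0 -2.1
23 29.5 -2.0 0.0 -2.1
24 29.6 -0.9 0.0 -2.1
25 0.0 0.0 19.6 0.0
26 0.0 0.0 19.6 0.0
27 0.0 0.0 19.6 0.0
28 0.0 0.0 19.6 0.0
29 0.0 0.1 19.6 0.0
```

Call:
{"name": "servo_tool", "arguments": {"increments": [{"grip":1,"x":0,"y":0,"z":-15,"roll":0},{"grip":1,"x":0,"y":0,"z":-34,"roll":0},{"grip":1,"x":0,"y":0,"z":-34,"roll":0},{"grip":1,"x":0,"y":0,"z":-34,"roll":0},{"grip":1,"x":0,"y":0,"z":-33,"roll":0}]}}

```text
clock: 2.85
tcp_pos: [0.4579, 0.3396, 0.2396]
orientation: [-0.001, -0.402, 0.916, -0.0]
wrist_force: [0.5, 0.4, -3.2]
finger_gap: 0.0111
grip_force: 58.9
```

Call:
{"name": "servo_tool", "arguments": {"increments": [{"grip":1,"x":22.1,"y":-19.7,"z":0,"roll":-2.1},{"grip":1,"x":22.9,"y":-18.8,"z":0,"roll":-2.1},{"grip":1,"x":23.5,"y":-18,"z":0,"roll":-2.1},{"grip":1,"x":24.2,"y":-17.1,"z":0,"roll":-2.1},{"grip":1,"x":24.8,"y":-16.3,"z":0,"roll":-2.1}]}}

```text
clock: 3.27
tcp_pos: [0.4552, 0.1906, 0.2381]
orientation: [-0.001, -0.485, 0.874, 0.0]
wrist_force: [1.0, -0.6, -2.9]
finger_gap: 0.0111
grip_force: 59.0
```

Call:
{"name": "servo_tool", "arguments": {"increments": [{"grip":1,"x":25.3,"y":-15.3,"z":0,"roll":-2.1},{"grip":1,"x":25.9,"y":-14.3,"z":0,"roll":-2.1},{"grip":1,"x":26.4,"y":-13.4,"z":0,"roll":-2.1},{"grip":1,"x":26.9,"y":-12.5,"z":0,"roll":-2.1},{"grip":1,"x":27.3,"y":-11.4,"z":0,"roll":-2.1}]}}

```text
clock: 3.68
tcp_pos: [0.4527, 0.0427, 0.2381]
orientation: [-0.001, -0.563, 0.826, 0.0]
wrist_force: [0.3, 0.5, -3.5]
finger_gap: 0.0113
grip_force: 59.0
```

Call:
{"name": "servo_tool", "arguments": {"increments": [{"grip":1,"x":27.8,"y":-10.4,"z":0,"roll":-2.1},{"grip":1,"x":28.1,"y":-9.4,"z":0,"roll":-2.1},{"grip":1,"x":28.4,"y":-8.4,"z":0,"roll":-2.1},{"grip":1,"x":28.7,"y":-7.3,"z":0,"roll":-2.1},{"grip":1,"x":28.9,"y":-6.3,"z":0,"roll":-2.1}]}}

```text
clock: 4.1
tcp_pos: [0.4503, -0.1053, 0.2382]
orientation: [-0.0, -0.636, 0.772, 0.001]
wrist_force: [0.9, -0.2, -3.0]
finger_gap: 0.0114
grip_force: 59.0
```

Call:
{"name": "servo_tool", "arguments": {"increments": [{"grip":1,"x":29.2,"y":-5.2,"z":0,"roll":-2.1},{"grip":1,"x":29.3,"y":-4.1,"z":0,"roll":-2.1},{"grip":1,"x":29.5,"y":-3.1,"z":0,"roll":-2.1},{"grip":1,"x":29.5,"y":-2,"z":0,"roll":-2.1},{"grip":1,"x":29.6,"y":-0.9,"z":0,"roll":-2.1}]}}

```text
clock: 4.52
tcp_pos: [0.4479, -0.2533, 0.238]
orientation: [-0.0, -0.704, 0.71, 0.001]
wrist_force: [0.2, 1.5, -3.7]
finger_gap: 0.0107
grip_force: 59.0
```

Call:
{"name": "servo_tool", "arguments": {"increments": [{"grip":1,"x":0,"y":0,"z":0,"roll":0},{"grip":1,"x":0,"y":0,"z":0,"roll":0},{"grip":1,"x":0,"y":0,"z":0,"roll":0}]}}

```text
clock: 4.77
tcp_pos: [0.448, -0.2516, 0.238]
orientation: [0.0, -0.703, 0.711, 0.001]
wrist_force: [-0.1, -0.7, -2.8]
finger_gap: 0.0114
grip_force: 58.9
```

Call:
{"name": "servo_tool", "arguments": {"increments": [{"grip":1,"x":0,"y":-1.4,"z":25,"roll":0},{"grip":1,"x":0,"y":0,"z":25,"roll":0},{"grip":1,"x":0,"y":0,"z":25,"roll":0},{"grip":1,"x":0,"y":0,"z":22,"roll":0},{"grip":1,"x":0,"y":0,"z":0,"roll":0}]}}

```text
clock: 5.18
tcp_pos: [0.4474, -0.2484, 0.1374]
orientation: [-0.0, -0.704, 0.71, 0.004]
wrist_force: [-1.0, 0.5, -2.7]
finger_gap: 0.0108
grip_force: 59.1
```

Call:
{"name": "servo_tool", "arguments": {"increments": [{"grip":1,"x":0,"y":0,"z":0,"roll":0},{"grip":1,"x":0,"y":0,"z":0,"roll":0}]}}

```text
clock: 5.35
tcp_pos: [0.4508, -0.2517, 0.1431]
orientation: [0.0, -0.704, 0.71, -0.001]
wrist_force: [-1.0, 0.3, -3.2]
finger_gap: 0.0113
grip_force: 59.1
```

```bash
python3 - <<'E'
from h import *
s=snap('scene','s1');t=snap('top','t1')
A=np.zeros((600,800,3),np.uint8)
def c(im,x,y,w,h,k): return cv2.resize(im[y:y+h,x:x+w,::-1],None,fx=k,fy=k,interpolation=cv2.INTER_CUBIC)
A[:500,:400]=c(s,195,120,80,100,5); A[:500,400:]=c(t,300,220,80,100,5)
cv2.imwrite('pics/z1.png',A); z=env.get_state(); print(z['tcp_pos'],z['orientation'])
E
```

```text
[ 0.45130513 -0.25252571  0.14368876] [ 2.54133183e-04 -7.03790679e-01  7.10405562e-01 -1.59787516e-03]
```

View pics/z1.png

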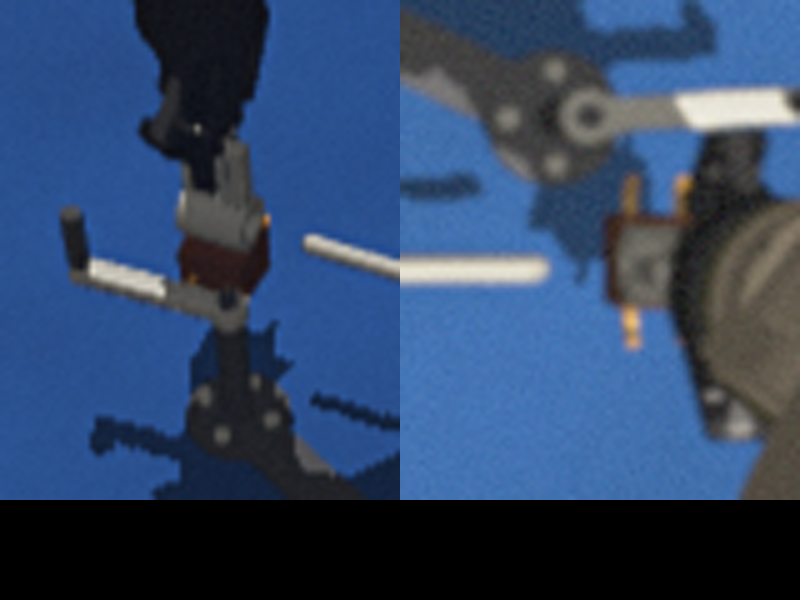

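The tube is aligned with the rod, about 2 mm too far toward +x (tube row 263 against rod row 268 in the zoomed top view), which matches the measured TCP. I'll correct that and settle.

Call:
{"name": "servo_tool", "arguments": {"increments": [{"grip":1,"x":0,"y":0,"z":0,"roll":0},{"grip":1,"x":0,"y":0,"z":0,"roll":0},{"grip":1,"x":0,"y":0,"z":0,"roll":0},{"grip":1,"x":0,"y":0,"z":0,"roll":0},{"grip":1,"x":0,"y":0,"z":0,"roll":0}]}}

```text
clock: 5.87
tcp_pos: [0.4502, -0.2522, 0.1419]
orientation: [0.0, -0.704, 0.711, -0.0]
wrist_force: [0.2, 0.4, -2.7]
finger_gap: 0.0112
grip_force: 59.1
```

```bash
python3 -c "
from plan import *
z=.140
plan([(*rail(-90,-205),z,269.4,2),(*rail(-90,-165),z,269.4,5),(*rail(-90,-100),z,269.4,10)])"
```

```text
t=5.87 tcp=[ 0.4502 -0.2522  0.1419] a=-90.6 F=[ 0.2  0.4 -2.7] gap=0.0112 q=[-0.67  0.25 -0.27  1.06  0.   -2.23]
0 -0.3 0.4 1.0 0.0
1 -0.2 0.4 0.9 0.0
2 -8.0 0.0 0.0 0.0
3 -8.0 0.0 0.0 0.0
4 -8.0 0.0 0.0 0.0
5 -8.0 0.0 0.0 0.0
6 -8.0 0.0 0.0 0.0
7 -6.5 0.0 0.0 0.0
8 -6.5 0.0 0.0 0.0
9 -6.5 0.0 0.0 0.0
10 -6.5 0.0 0.0 0.0
11 -6.5 0.0 0.0 0.0
12 -6.5 0.0 0.0 0.0
13 -6.5 0.0 0.0 0.0
14 -6.5 0.0 0.0 0.0
15 -6.5 0.0 0.0 0.0
16 -6.5 0.0 0.0 0.0
```

Call:
{"name": "servo_tool", "arguments": {"increments": [{"grip":1,"x":0,"y":1.0,"z":1.9,"roll":0},{"grip":1,"x":-8,"y":0,"z":0,"roll":0},{"grip":1,"x":-8,"y":0,"z":0,"roll":0},{"grip":1,"x":-8,"y":0,"z":0,"roll":0},{"grip":1,"x":-8,"y":0,"z":0,"roll":0}]}}

```text
clock: 6.28
tcp_pos: [0.4493, -0.2189, 0.1398]
orientation: [0.0, -0.704, 0.711, 0.0]
wrist_force: [-0.7, 0.7, -3.7]
finger_gap: 0.0113
grip_force: 59.2
```

Call:
{"name": "servo_tool", "arguments": {"increments": [{"grip":1,"x":-8,"y":0,"z":0,"roll":0},{"grip":1,"x":-6.5,"y":0,"z":0,"roll":0},{"grip":1,"x":-6.5,"y":0,"z":0,"roll":0},{"grip":1,"x":0,"y":0,"z":0,"roll":0},{"grip":1,"x":0,"y":0,"z":0,"roll":0}]}}

```text
clock: 6.7
tcp_pos: [0.4498, -0.1987, 0.14]
orientation: [-0.0, -0.704, 0.71, -0.0]
wrist_force: [0.6, -0.7, -3.2]
finger_gap: 0.0113
grip_force: 59.2
```

```bash
python3 - <<'E'
from h import *
s=snap('scene','s2');t=snap('top','t2')
A=np.zeros((500,800,3),np.uint8)
def c(im,x,y,w,h,k): return cv2.resize(im[y:y+h,x:x+w,::-1],None,fx=k,fy=k,interpolation=cv2.INTER_CUBIC)
A[:500,:400]=c(s,210,120,80,100,5); A[:500,400:]=c(t,285,220,80,100,5)
cv2.imwrite('pics/z2.png',A); z=env.get_state(); print(z['tcp_pos'],z['orientation'],z['wrist_force'])
E
```

```text
[ 0.44987894 -0.19931236  0.13996468] [-1.23891669e-05 -7.03579457e-01  7.10616554e-01 -2.48006156e-04] [-0.53110775 -0.62565506 -2.51751401]
```

View pics/z2.png

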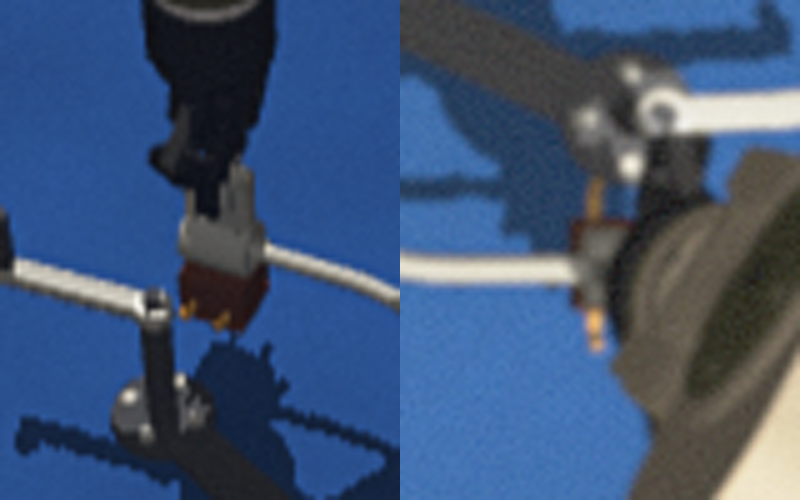

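The rod (zoomed row 268) enters the tube centred and there is no contact force, so the bore is threading. Next are the rest of the straight and the bend.

```bash
python3 -c "
from plan import *
z=.140
w=[(*rail(-90,-98),z,269.4,8),(*rail(-90,-70),z,269.4,4)]
for f in np.arange(3.75,75.1,3.75):
    r=np.radians(f); w.append((*rail(70-160*np.cos(r),-70+160*np.sin(r)),z,269.4-f,1))
plan(w); print(rail(54.7,91.5))"
```

```text
t=6.80 tcp=[ 0.4499 -0.1993  0.14  ] a=-90.6 F=[-0.5 -0.6 -2.5] gap=0.0109 q=[-0.58  0.2  -0.33  1.04 -0.   -2.14]
0 -6.8 -0.0 -0.0 0.0
1 -6.9 -0.0 -0.0 0.0
2 -6.8 -0.0 -0.0 0.0
3 -6.8 -0.0 -0.0 0.0
4 -6.9 -0.0 -0.0 0.0
5 -6.8 -0.0 -0.0 0.0
6 -6.8 -0.0 -0.0 0.0
7 -6.8 -0.0 -0.0 0.0
8 -7.0 -0.0 -0.0 0.0
9 -7.0 -0.0 -0.0 0.0
10 -7.0 -0.0 -0.0 0.0
11 -7.0 -0.0 -0.0 0.0
12 -10.5 -0.4 -0.0 3.8
13 -10.5 -0.3 -0.0 3.7
14 -10.4 -0.3 -0.0 3.8
15 -10.5 -0.4 -0.0 3.7
16 -10.5 -0.3 -0.0 3.8
17 -10.4 -0.4 -0.0 3.7
18 -10.5 -0.3 -0.0 3.8
19 -10.5 -0.3 -0.0 3.7
20 -10.4 -0.4 -0.0 3.8
21 -10.5 -0.3 -0.0 3.7
22 -10.5 -0.4 -0.0 3.8
23 -10.4 -0.3 -0.0 3.7
24 -10.5 -0.3 -0.0 3.8
25 -10.5 -0.4 -0.0 3.7
26 -10.4 -0.3 -0.0 3.8
27 -10.5 -0.4 -0.0 3.7
28 -10.4 -0.3 -0.0 3.8
29 -10.5 -0.3 -0.0 3.7
30 -10.5 -0.4 -0.0 3.8
31 -10.4 -0.3 -0.0 3.7
[0.59704883 0.04335486]
```

Call:
{"name": "servo_tool", "arguments": {"increments": [{"grip":1,"x":-6.8,"y":0,"z":0,"roll":0},{"grip":1,"x":-6.9,"y":0,"z":0,"roll":0},{"grip":1,"x":-6.8,"y":0,"z":0,"roll":0},{"grip":1,"x":-6.8,"y":0,"z":0,"roll":0},{"grip":1,"x":-6.9,"y":0,"z":0,"roll":0}]}}

```text
clock: 7.22
tcp_pos: [0.4499, -0.164, 0.1398]
orientation: [0.0, -0.704, 0.711, 0.0]
wrist_force: [-0.6, 0.8, -2.1]
finger_gap: 0.0115
grip_force: 59.2
```

Call:
{"name": "servo_tool", "arguments": {"increments": [{"grip":1,"x":-6.8,"y":0,"z":0,"roll":0},{"grip":1,"x":-6.8,"y":0,"z":0,"roll":0},{"grip":1,"x":-6.8,"y":0,"z":0,"roll":0},{"grip":1,"x":0,"y":0,"z":0,"roll":0},{"grip":1,"x":0,"y":0,"z":0,"roll":0}]}}

```text
clock: 7.63
tcp_pos: [0.4503, -0.1441, 0.1399]
orientation: [-0.0, -0.704, 0.71, -0.0]
wrist_force: [-0.5, -1.1, -3.9]
finger_gap: 0.0114
grip_force: 59.2
```

Call:
{"name": "servo_tool", "arguments": {"increments": [{"grip":1,"x":-7,"y":0,"z":0,"roll":0},{"grip":1,"x":-7,"y":0,"z":0,"roll":0},{"grip":1,"x":-7,"y":0,"z":0,"roll":0},{"grip":1,"x":-7,"y":0,"z":0,"roll":0},{"grip":1,"x":0,"y":0,"z":0,"roll":0}]}}

```text
clock: 8.05
tcp_pos: [0.4502, -0.115, 0.1398]
orientation: [0.0, -0.704, 0.71, 0.0]
wrist_force: [-1.3, 0.3, -2.6]
finger_gap: 0.0116
grip_force: 59.2
```

Call:
{"name": "servo_tool", "arguments": {"increments": [{"grip":1,"x":-10.5,"y":-0.4,"z":0,"roll":3.8},{"grip":1,"x":-10.5,"y":-0.3,"z":0,"roll":3.7},{"grip":1,"x":-10.4,"y":-0.3,"z":0,"roll":3.8},{"grip":1,"x":-10.5,"y":-0.4,"z":0,"roll":3.7},{"grip":1,"x":0,"y":0,"z":0,"roll":0}]}}

```text
clock: 8.47
tcp_pos: [0.4565, -0.0737, 0.1399]
orientation: [0.0, -0.605, 0.796, 0.0]
wrist_force: [-0.7, -0.4, -3.4]
finger_gap: 0.0114
grip_force: 59.2
```

No contact forces. Continuing round the bend with a fresh plan.

```bash
python3 -c "
from plan import *
w=[]
for f in np.arange(18.75,75.1,3.75):
    r=np.radians(f); w.append((*rail(70-160*np.cos(r),-70+160*np.sin(r)),.14,269.4-f,1))
plan(w)"
```

```text
t=8.47 tcp=[ 0.4565 -0.0737  0.1399] a=-105.6 F=[-0.7 -0.4 -3.4] gap=0.0114 q=[-0.33  0.15 -0.4   1.02  0.   -1.63]
0 -8.9 -0.8 -0.1 3.8
1 -10.5 -0.4 0.0 3.7
2 -10.5 -0.3 0.0 3.8
3 -10.4 -0.3 0.0 3.7
4 -10.5 -0.4 0.0 3.8
5 -10.4 -0.3 0.0 3.7
6 -10.5 -0.3 0.0 3.8
7 -10.5 -0.4 0.0 3.7
8 -10.4 -0.3 0.0 3.8
9 -10.5 -0.3 0.0 3.7
10 -10.5 -0.4 0.0 3.8
11 -10.4 -0.3 0.0 3.7
12 -10.5 -0.4 0.0 3.8
13 -10.5 -0.3 0.0 3.7
14 -10.4 -0.3 0.0 3.8
15 -10.5 -0.4 0.0 3.7
```

Call:
{"name": "servo_tool", "arguments": {"increments": [{"grip":1,"x":-8.9,"y":-0.8,"z":0,"roll":3.8},{"grip":1,"x":-10.5,"y":-0.4,"z":0,"roll":3.7},{"grip":1,"x":-10.5,"y":-0.3,"z":0,"roll":3.8},{"grip":1,"x":-10.4,"y":-0.3,"z":0,"roll":3.7},{"grip":1,"x":0,"y":0,"z":0,"roll":0}]}}

```text
clock: 8.88
tcp_pos: [0.4735, -0.0375, 0.14]
orientation: [0.0, -0.496, 0.868, -0.0]
wrist_force: [-0.2, -0.3, -3.2]
finger_gap: 0.0111
grip_force: 59.2
```

Call:
{"name": "servo_tool", "arguments": {"increments": [{"grip":1,"x":-10.5,"y":-0.4,"z":0,"roll":3.8},{"grip":1,"x":-10.4,"y":-0.3,"z":0,"roll":3.7},{"grip":1,"x":-10.5,"y":-0.3,"z":0,"roll":3.8},{"grip":1,"x":-10.5,"y":-0.4,"z":0,"roll":3.7},{"grip":1,"x":0,"y":0,"z":0,"roll":0}]}}

```text
clock: 9.3
tcp_pos: [0.4998, -0.0052, 0.14]
orientation: [0.001, -0.379, 0.925, -0.0]
wrist_force: [-0.5, -0.6, -3.9]
finger_gap: 0.011
grip_force: 59.2
```

```bash
python3 -c "
from plan import *
w=[]
for f in np.arange(48.75,75.1,3.75):
    r=np.radians(f); w.append((*rail(70-160*np.cos(r),-70+160*np.sin(r)),.14,269.4-f,1))
w.append((*rail(54.7,91.5),.14,194.4,5)) 
plan(w)"
```

```text
t=9.30 tcp=[ 0.4998 -0.0052  0.14  ] a=-135.5 F=[-0.5 -0.6 -3.9] gap=0.0110 q=[-0.17  0.22 -0.31  1.04  0.   -0.95]
0 -10.5 1.2 -0.0 3.9
1 -10.5 -0.3 -0.0 3.7
2 -10.4 -0.4 -0.0 3.8
3 -10.5 -0.3 -0.0 3.7
4 -10.5 -0.3 -0.0 3.8
5 -10.4 -0.4 -0.0 3.7
6 -10.5 -0.3 -0.0 3.8
7 -10.4 -0.3 -0.0 3.7
8 -5.4 -0.0 -0.0 0.0
9 -5.4 -0.0 -0.0 0.0
10 -5.4 -0.1 -0.0 0.0
11 -5.5 0.0 -0.0 0.0
12 -5.4 0.0 -0.0 0.0
```

Call:
{"name": "servo_tool", "arguments": {"increments": [{"grip":1,"x":-10.5,"y":1.0,"z":0,"roll":3.9},{"grip":1,"x":-10.5,"y":-0.3,"z":0,"roll":3.7},{"grip":1,"x":-10.4,"y":-0.4,"z":0,"roll":3.8},{"grip":1,"x":-10.5,"y":-0.3,"z":0,"roll":3.7},{"grip":1,"x":0,"y":0,"z":0,"roll":0}]}}

```text
clock: 9.72
tcp_pos: [0.5324, 0.0204, 0.1399]
orientation: [0.001, -0.254, 0.967, -0.0]
wrist_force: [0.1, -0.0, -3.1]
finger_gap: 0.0111
grip_force: 59.2
```

Call:
{"name": "servo_tool", "arguments": {"increments": [{"grip":1,"x":-10.5,"y":-0.3,"z":0,"roll":3.8},{"grip":1,"x":-10.4,"y":-0.4,"z":0,"roll":3.7},{"grip":1,"x":-10.5,"y":-0.3,"z":0,"roll":3.8},{"grip":1,"x":-10.4,"y":-0.3,"z":0,"roll":3.7},{"grip":1,"x":0,"y":0,"z":0,"roll":0}]}}

```text
clock: 10.13
tcp_pos: [0.5709, 0.0355, 0.1398]
orientation: [0.001, -0.126, 0.992, -0.0]
wrist_force: [-0.5, 0.5, -3.3]
finger_gap: 0.0111
grip_force: 59.2
```

Call:
{"name": "servo_tool", "arguments": {"increments": [{"grip":1,"x":-5,"y":0,"z":0,"roll":0},{"grip":1,"x":-5,"y":0,"z":0,"roll":0},{"grip":1,"x":-5,"y":0,"z":0,"roll":0},{"grip":1,"x":0,"y":0,"z":0,"roll":0},{"grip":1,"x":0,"y":0,"z":0,"roll":0}]}}

```text
clock: 10.55
tcp_pos: [0.5844, 0.0398, 0.1399]
orientation: [-0.0, -0.125, 0.992, -0.0]
wrist_force: [-0.6, -0.3, -4.1]
finger_gap: 0.0113
grip_force: 59.2
```

```bash
python3 - <<'E'
from plan import *
plan([(*rail(54.7,91.5),.14,194.4,4)])
from h import *
s=snap('scene','s3');t=snap('top','t3')
A=np.zeros((500,800,3),np.uint8)
def c(im,x,y,w,h,k): return cv2.resize(im[y:y+h,x:x+w,::-1],None,fx=k,fy=k,interpolation=cv2.INTER_CUBIC)
A[:500,:400]=c(s,275,180,80,100,5); A[:500,400:]=c(t,195,170,80,100,5)
cv2.imwrite('pics/z3.png',A)
E
```

```text
t=10.55 tcp=[0.5844 0.0398 0.1399] a=-165.6 F=[-0.6 -0.3 -4.1] gap=0.0113 q=[-0.07  0.37 -0.09  1.1  -0.   -0.32]
0 -3.3 0.1 -0.0 -0.0
1 -3.3 0.0 -0.1 -0.0
2 -3.3 0.1 -0.0 -0.0
3 -3.3 0.1 -0.0 -0.0
```

View pics/z3.png

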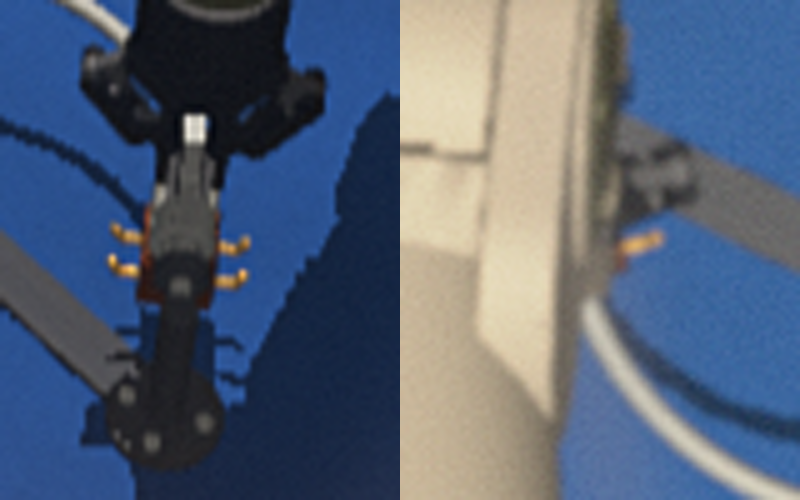

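The hanger is on the rod and approaching the collar (scene zoom ≈ (183,268)). I'll push slowly until contact.

Call:
{"name": "servo_tool", "arguments": {"increments": [{"grip":1,"x":-3,"y":0,"z":0,"roll":0},{"grip":1,"x":-3,"y":0,"z":0,"roll":0},{"grip":1,"x":-3,"y":0,"z":0,"roll":0},{"grip":1,"x":-1.5,"y":0,"z":0,"roll":0},{"grip":1,"x":0,"y":0,"z":0,"roll":0}]}}

```text
clock: 11.07
tcp_pos: [0.5944, 0.0425, 0.1398]
orientation: [-0.0, -0.125, 0.992, -0.0]
wrist_force: [-0.6, -0.8, -3.0]
finger_gap: 0.011
grip_force: 59.4
```

Call:
{"name": "servo_tool", "arguments": {"increments": [{"grip":1,"x":-1,"y":0,"z":0,"roll":0},{"grip":1,"x":0,"y":0,"z":0,"roll":0},{"grip":1,"x":-1,"y":0,"z":0,"roll":0},{"grip":1,"x":0,"y":0,"z":0,"roll":0}]}}

```text
clock: 11.4
tcp_pos: [0.5947, 0.0426, 0.1396]
orientation: [-0.002, -0.125, 0.992, -0.0]
wrist_force: [-6.1, -2.0, -0.2]
finger_gap: 0.011
grip_force: 59.9
```

Call:
{"name": "servo_tool", "arguments": {"increments": [{"grip":1,"x":-1,"y":0,"z":0,"roll":0},{"grip":1,"x":0,"y":0,"z":0,"roll":0}]}}

```text
clock: 11.57
tcp_pos: [0.5948, 0.0427, 0.1396]
orientation: [-0.003, -0.125, 0.992, -0.0]
wrist_force: [-8.2, -3.5, 1.5]
finger_gap: 0.011
grip_force: 60.1
```

Call:
{"name": "servo_tool", "arguments": {"increments": [{"grip":1,"x":1,"y":0,"z":2,"roll":0},{"grip":1,"x":0.5,"y":0,"z":2,"roll":0},{"grip":1,"x":0,"y":0,"z":1,"roll":0},{"grip":1,"x":0,"y":0,"z":0,"roll":0},{"grip":1,"x":0,"y":0,"z":0,"roll":0}], "grip_force": 20}}

```text
clock: 11.98
tcp_pos: [0.5946, 0.0428, 0.135]
orientation: [-0.001, -0.125, 0.992, 0.0]
wrist_force: [-6.4, -1.6, 1.4]
finger_gap: 0.0115
grip_force: 59.9
```

Call:
{"name": "servo_tool", "arguments": {"increments": [{"grip":0,"x":0,"y":0,"z":0,"roll":0},{"grip":0,"x":0,"y":0,"z":0,"roll":0},{"grip":0,"x":0,"y":0,"z":0,"roll":0},{"grip":0,"x":0,"y":0,"z":0,"roll":0},{"grip":0,"x":0,"y":0,"z":0,"roll":0}]}}

```text
clock: 12.4
tcp_pos: [0.5966, 0.043, 0.1352]
orientation: [0.001, -0.125, 0.992, -0.0]
wrist_force: [-0.1, 0.6, -0.3]
finger_gap: 0.0711
grip_force: 0.0
```

Call:
{"name": "servo_tool", "arguments": {"increments": [{"grip":0,"x":0,"y":0,"z":0,"roll":0},{"grip":0,"x":0,"y":0,"z":0,"roll":0},{"grip":0,"x":0,"y":0,"z":0,"roll":0},{"grip":0,"x":0,"y":0,"z":0,"roll":0},{"grip":0,"x":0,"y":0,"z":0,"roll":0}]}}

```text
clock: 12.82
tcp_pos: [0.596, 0.0429, 0.1349]
orientation: [0.0, -0.125, 0.992, 0.0]
wrist_force: [0.8, 0.2, -1.5]
finger_gap: 0.0852
grip_force: 0.0
```

Call:
{"name": "servo_tool", "arguments": {"increments": [{"grip":0,"x":0,"y":0,"z":-10,"roll":0},{"grip":0,"x":0,"y":0,"z":-20,"roll":0},{"grip":0,"x":0,"y":0,"z":-30,"roll":0},{"grip":0,"x":0,"y":0,"z":-30,"roll":0},{"grip":0,"x":0,"y":0,"z":-20,"roll":0}]}}

```text
clock: 13.23
tcp_pos: [0.5966, 0.0429, 0.2487]
orientation: [0.002, -0.125, 0.992, -0.0]
wrist_force: [1.4, -0.4, 0.2]
finger_gap: 0.0853
grip_force: 0.0
```

```bash
python3 -c "
from plan import *
k=1.63
r=lambda k:rail(-20-100*np.cos(k),-165-100*np.sin(k))
print(r(k))
plan([(*r(k),.245,269.4,15),(*r(k),.128,269.4,4)])"
```

```text
[ 0.52465713 -0.31225435]
t=13.23 tcp=[0.5966 0.0429 0.2487] a=-165.7 F=[ 1.4 -0.4  0.2] gap=0.0853 q=[-0.06  0.35  0.14  1.36  0.   -0.31]
0 10.5 -21.8 0.2 -5.0
1 12.4 -20.7 0.3 -5.0
2 14.1 -19.6 0.2 -5.0
3 15.8 -18.3 0.3 -5.0
4 17.3 -16.8 0.2 -5.0
5 18.7 -15.3 0.3 -5.0
6 20.0 -13.6 0.2 -5.0
7 21.1 -11.8 0.3 -5.0
8 22.0 -9.9 0.2 -5.0
9 22.8 -8.0 0.2 -5.0
10 23.4 -5.9 0.3 -5.0
11 23.9 -3.9 0.2 -5.0
12 24.0 -1.8 0.3 -5.0
13 24.2 0.4 0.2 -5.0
14 24.0 2.4 0.3 -5.0
15 0.0 0.0 29.2 -0.0
16 0.0 0.0 29.3 -0.0
17 0.0 0.0 29.2 -0.0
18 0.0 0.0 29.3 -0.0
```

Call:
{"name": "servo_tool", "arguments": {"increments": [{"grip":0,"x":10.5,"y":-21.8,"z":0.2,"roll":-5},{"grip":0,"x":12.4,"y":-20.7,"z":0.2,"roll":-5},{"grip":0,"x":14.1,"y":-19.6,"z":0.2,"roll":-5},{"grip":0,"x":15.8,"y":-18.3,"z":0.2,"roll":-5},{"grip":0,"x":17.3,"y":-16.8,"z":0.2,"roll":-5}]}}

```text
clock: 13.65
tcp_pos: [0.5718, -0.0764, 0.2449]
orientation: [0.0, -0.339, 0.941, -0.0]
wrist_force: [0.4, -0.8, 0.5]
finger_gap: 0.0852
grip_force: 0.0
```

Call:
{"name": "servo_tool", "arguments": {"increments": [{"grip":0,"x":18.7,"y":-15.3,"z":0.2,"roll":-5},{"grip":0,"x":20,"y":-13.6,"z":0.2,"roll":-5},{"grip":0,"x":21.1,"y":-11.8,"z":0.2,"roll":-5},{"grip":0,"x":22,"y":-9.9,"z":0.2,"roll":-5},{"grip":0,"x":22.8,"y":-8,"z":0.2,"roll":-5}]}}

```text
clock: 14.07
tcp_pos: [0.5478, -0.1951, 0.2439]
orientation: [0.0, -0.534, 0.845, -0.0]
wrist_force: [0.8, 0.2, -0.2]
finger_gap: 0.0856
grip_force: 0.0
```

Call:
{"name": "servo_tool", "arguments": {"increments": [{"grip":0,"x":23.4,"y":-5.9,"z":0.2,"roll":-5},{"grip":0,"x":23.9,"y":-3.9,"z":0.2,"roll":-5},{"grip":0,"x":24,"y":-1.8,"z":0.2,"roll":-5},{"grip":0,"x":24.2,"y":0.4,"z":0.2,"roll":-5},{"grip":0,"x":24,"y":2.4,"z":0.2,"roll":-5}]}}

```text
clock: 14.48
tcp_pos: [0.5237, -0.3134, 0.2429]
orientation: [0.0, -0.704, 0.71, -0.0]
wrist_force: [-0.1, -0.1, 0.2]
finger_gap: 0.0854
grip_force: 0.0
```

Call:
{"name": "servo_tool", "arguments": {"increments": [{"grip":0,"x":0,"y":0,"z":0,"roll":0},{"grip":0,"x":0,"y":0,"z":0,"roll":0},{"grip":0,"x":0,"y":0,"z":0,"roll":0}]}}

```text
clock: 14.73
tcp_pos: [0.524, -0.3119, 0.2423]
orientation: [0.0, -0.702, 0.712, 0.0]
wrist_force: [-0.3, -0.4, -0.0]
finger_gap: 0.0853
grip_force: 0.0
```

```bash
python3 - <<'E'
from plan import *
r=lambda k:rail(-20-100*np.cos(k),-165-100*np.sin(k))
plan([(*r(1.63),.128,269.4,4)])
from h import *
s=snap('scene','s4');t=snap('top','t4')
A=np.zeros((500,800,3),np.uint8)
def c(im,x,y,w,h,k): return cv2.resize(im[y:y+h,x:x+w,::-1],None,fx=k,fy=k,interpolation=cv2.INTER_CUBIC)
A[:500,:400]=c(s,265,180,80,100,5); A[:500,400:]=c(t,195,170,80,100,5)
cv2.imwrite('pics/z4.png',A)
E
```

```text
t=14.73 tcp=[ 0.524  -0.3119  0.2423] a=-90.7 F=[-0.3 -0.4 -0. ] gap=0.0853 q=[-0.67  0.38  0.17  1.36  0.   -2.23]
0 0.1 -0.2 28.6 -0.0
1 0.1 -0.1 28.5 -0.0
2 0.1 -0.2 28.6 -0.0
3 0.0 -0.2 28.6 -0.0
```

View pics/z4.png

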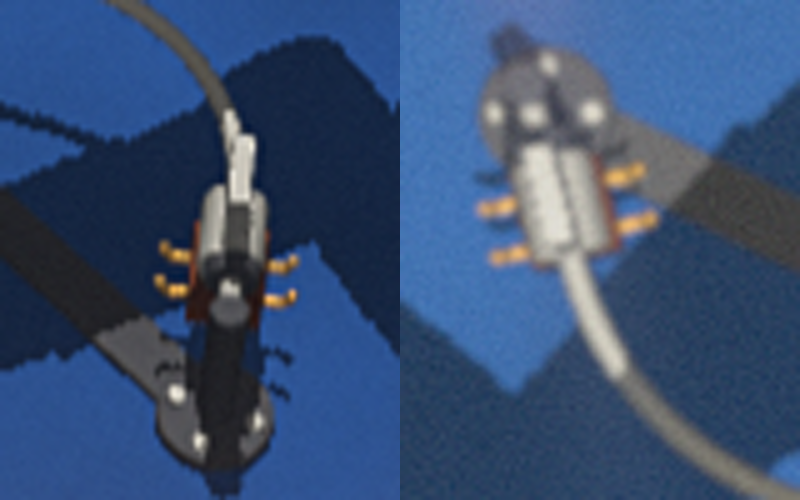

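The hanger hangs upright against the collar: scene zoom tube (230,235), with the collar just behind at (225,270); top zoom (565,200). Now I'll lower onto the pin and grip lightly.

Call:
{"name": "servo_tool", "arguments": {"increments": [{"grip":0,"x":0,"y":0,"z":28,"roll":0},{"grip":0,"x":0,"y":0,"z":28,"roll":0},{"grip":0,"x":0,"y":0,"z":28,"roll":0},{"grip":0,"x":0,"y":0,"z":28,"roll":0},{"grip":0,"x":0,"y":0,"z":0,"roll":0}], "grip_force": 25}}

```text
clock: 15.25
tcp_pos: [0.5213, -0.3086, 0.1243]
orientation: [-0.001, -0.703, 0.711, 0.005]
wrist_force: [-1.2, 0.8, -0.9]
finger_gap: 0.0853
grip_force: 0.0
```

Call:
{"name": "servo_tool", "arguments": {"increments": [{"grip":1,"x":0,"y":0,"z":0,"roll":0},{"grip":1,"x":0,"y":0,"z":0,"roll":0},{"grip":1,"x":0,"y":0,"z":0,"roll":0},{"grip":1,"x":0,"y":0,"z":0,"roll":0},{"grip":1,"x":0,"y":0,"z":0,"roll":0}]}}

```text
clock: 15.67
tcp_pos: [0.525, -0.3128, 0.1317]
orientation: [0.0, -0.703, 0.711, -0.001]
wrist_force: [0.3, -0.0, 0.4]
finger_gap: 0.0256
grip_force: 0.0
```

Call:
{"name": "servo_tool", "arguments": {"increments": [{"grip":1,"x":0,"y":0,"z":0,"roll":0},{"grip":1,"x":0,"y":0,"z":0,"roll":0},{"grip":1,"x":0,"y":0,"z":0,"roll":0},{"grip":1,"x":0,"y":0,"z":0,"roll":0},{"grip":1,"x":0,"y":0,"z":0,"roll":0}]}}

```text
clock: 16.08
tcp_pos: [0.5246, -0.3127, 0.1311]
orientation: [0.0, -0.703, 0.711, -0.001]
wrist_force: [-0.7, 0.4, 6.4]
finger_gap: 0.0136
grip_force: 25.9
```

```bash
python3 -c "
from plan import *
w=[]; p,a,s=pose(); X=np.load('rail.npy'); v=rail(-20,-165); d=p[:2]-v; R=np.hypot(*d); th=np.arctan2(d[1],d[0]); k0=(th-X[2])%(2*np.pi)-np.pi; print('R',R,'k0',k0)
for k in np.linspace(k0,-.02,23)[1:]: w.append((*rail(-20-100*np.cos(k),-165-100*np.sin(k)),p[2],a-np.degrees(k0-k),1))
plan(w)"
```

```text
R 0.10040773162722509 k0 1.62927581944109
t=16.08 tcp=[ 0.5246 -0.3127  0.1311] a=-90.7 F=[-0.7  0.4  6.4] gap=0.0136 q=[-0.67  0.42 -0.04  1.1   0.   -2.23]
0 -0.2 7.5 -0.0 4.3
1 0.1 7.5 -0.0 4.3
2 0.2 7.5 -0.0 4.3
3 0.2 7.5 -0.0 4.3
4 0.2 7.5 -0.0 4.3
5 0.1 7.5 -0.0 4.3
6 0.2 7.5 -0.0 4.3
7 0.2 7.5 -0.0 4.3
8 0.1 7.5 -0.0 4.3
9 0.2 7.5 -0.0 4.3
10 0.2 7.4 -0.0 4.2
11 0.2 7.5 -0.0 4.3
12 0.1 7.5 -0.0 4.3
13 0.2 7.5 -0.0 4.3
14 0.2 7.5 -0.0 4.3
15 0.1 7.5 -0.0 4.3
16 0.2 7.5 -0.0 4.3
17 0.2 7.5 -0.0 4.3
18 0.1 7.5 -0.0 4.3
19 0.2 7.5 -0.0 4.3
20 0.2 7.5 -0.0 4.3
21 0.1 7.5 -0.0 4.3
```

Call:
{"name": "servo_tool", "arguments": {"increments": [{"grip":1,"x":0,"y":7.5,"z":0,"roll":4.3},{"grip":1,"x":0.1,"y":7.5,"z":0,"roll":4.3},{"grip":1,"x":0.2,"y":7.5,"z":0,"roll":4.3},{"grip":1,"x":0.2,"y":7.5,"z":0,"roll":4.3},{"grip":1,"x":0.2,"y":7.5,"z":0,"roll":4.3}]}}

```text
clock: 16.5
tcp_pos: [0.4877, -0.3073, 0.1311]
orientation: [0.001, -0.556, 0.831, -0.001]
wrist_force: [1.1, 1.9, 5.8]
finger_gap: 0.013
grip_force: 26.1
```

Call:
{"name": "servo_tool", "arguments": {"increments": [{"grip":1,"x":0.1,"y":7.5,"z":0,"roll":4.3},{"grip":1,"x":0.2,"y":7.5,"z":0,"roll":4.3},{"grip":1,"x":0.2,"y":7.5,"z":0,"roll":4.3},{"grip":1,"x":0.1,"y":7.5,"z":0,"roll":4.3},{"grip":1,"x":0.2,"y":7.5,"z":0,"roll":4.3}]}}

```text
clock: 16.92
tcp_pos: [0.4553, -0.2888, 0.1311]
orientation: [0.001, -0.392, 0.92, -0.001]
wrist_force: [1.6, 2.5, 5.6]
finger_gap: 0.0132
grip_force: 26.1
```

```bash
cat > k.py <<'E'
from plan import *
import sys
w=[]; p,a,s=pose(); X=np.load('rail.npy'); v=rail(-20,-165); d=p[:2]-v; R=np.hypot(*d); th=np.arctan2(d[1],d[0]); k0=(th-X[2])%(2*np.pi)-np.pi; print('R',R,'k0',k0)
for k in np.linspace(k0,-.02,1+int(sys.argv[1]))[1:]: w.append((*rail(-20-100*np.cos(k),-165-100*np.sin(k)),p[2],a-np.degrees(k0-k),1))
plan(w)
E
python3 k.py 12
```

```text
R 0.0999321066332047 k0 0.8805595782252009
t=16.92 tcp=[ 0.4553 -0.2888  0.1311] a=-133.9 F=[1.6 2.5 5.6] gap=0.0132 q=[-0.71  0.29 -0.23  1.04  0.   -1.52]
0 0.3 7.5 -0.0 4.3
1 0.2 7.5 -0.0 4.3
2 0.2 7.5 -0.0 4.3
3 0.2 7.5 -0.0 4.3
4 0.2 7.5 -0.0 4.3
5 0.2 7.5 -0.0 4.3
6 0.2 7.5 -0.0 4.3
7 0.2 7.5 -0.0 4.3
8 0.3 7.5 -0.0 4.3
9 0.2 7.5 -0.0 4.3
10 0.2 7.5 -0.0 4.3
11 0.2 7.5 -0.0 4.3
```

Call:
{"name": "servo_tool", "arguments": {"increments": [{"grip":1,"x":0.2,"y":7.5,"z":0,"roll":4.3},{"grip":1,"x":0.2,"y":7.5,"z":0,"roll":4.3},{"grip":1,"x":0.2,"y":7.5,"z":0,"roll":4.3},{"grip":1,"x":0.2,"y":7.5,"z":0,"roll":4.3},{"grip":1,"x":0.2,"y":7.5,"z":0,"roll":4.3}]}}

```text
clock: 17.33
tcp_pos: [0.4321, -0.2598, 0.1311]
orientation: [0.001, -0.213, 0.977, -0.001]
wrist_force: [3.0, 1.9, 4.9]
finger_gap: 0.0133
grip_force: 26.0
```

Call:
{"name": "servo_tool", "arguments": {"increments": [{"grip":1,"x":0.2,"y":7.5,"z":0,"roll":4.3},{"grip":1,"x":0.2,"y":7.5,"z":0,"roll":4.3},{"grip":1,"x":0.2,"y":7.5,"z":0,"roll":4.3},{"grip":1,"x":0.2,"y":7.5,"z":0,"roll":4.3},{"grip":1,"x":0,"y":0,"z":0,"roll":0}]}}

```text
clock: 17.75
tcp_pos: [0.422, -0.231, 0.1311]
orientation: [0.002, -0.066, 0.998, -0.0]
wrist_force: [2.7, 1.3, 4.9]
finger_gap: 0.0133
grip_force: 26.0
```

```bash
python3 k.py 4
```

```text
R 0.09951216343359004 k0 0.19839383163857915
t=17.75 tcp=[ 0.422  -0.231   0.1311] a=-172.4 F=[2.7 1.3 4.9] gap=0.0133 q=[-0.67  0.19 -0.37  1.01  0.   -0.8 ]
0 0.6 5.4 -0.0 3.1
1 0.2 5.5 -0.0 3.2
2 0.2 5.4 -0.0 3.1
3 0.1 5.5 -0.0 3.1
```

Nearly shut. I'll push slowly to the stop, watching for y force.

Call:
{"name": "servo_tool", "arguments": {"increments": [{"grip":1,"x":0.4,"y":5,"z":0,"roll":3},{"grip":1,"x":0.2,"y":5,"z":0,"roll":3},{"grip":1,"x":0.2,"y":4,"z":0,"roll":2.5},{"grip":1,"x":0,"y":3,"z":0,"roll":1.5},{"grip":1,"x":0,"y":0,"z":0,"roll":0}]}}

```text
clock: 18.17
tcp_pos: [0.4203, -0.2149, 0.1311]
orientation: [0.002, 0.02, 1.0, -0.001]
wrist_force: [2.4, 1.4, 5.9]
finger_gap: 0.013
grip_force: 26.1
```

Call:
{"name": "servo_tool", "arguments": {"increments": [{"grip":1,"x":0,"y":2,"z":0,"roll":0},{"grip":1,"x":0,"y":0,"z":0,"roll":0}]}}

```text
clock: 18.33
tcp_pos: [0.4203, -0.2134, 0.131]
orientation: [0.001, 0.02, 1.0, -0.001]
wrist_force: [1.9, 0.7, 6.3]
finger_gap: 0.0132
grip_force: 26.1
```

Call:
{"name": "servo_tool", "arguments": {"increments": [{"grip":1,"x":0,"y":2,"z":0,"roll":0},{"grip":1,"x":0,"y":0,"z":0,"roll":0}]}}

```text
clock: 18.5
tcp_pos: [0.4203, -0.2128, 0.1311]
orientation: [0.001, 0.02, 1.0, -0.002]
wrist_force: [1.1, -4.1, 4.2]
finger_gap: 0.0131
grip_force: 26.1
```

```bash
python3 k.py 1
```

```text
R 0.09943680034115471 k0 0.014279284912073642
t=18.50 tcp=[ 0.4203 -0.2128  0.1311] a=177.7 F=[ 1.1 -4.1  4.2] gap=0.0131 q=[-0.64  0.17 -0.4   1.   -0.   -0.6 ]
0 0.7 3.4 -0.0 2.0
```

The stop is felt (Fy −4 N, k ≈ 0.01). I'll release, lift away and check.

Call:
{"name": "servo_tool", "arguments": {"increments": [{"grip":0,"x":0,"y":0,"z":0,"roll":0},{"grip":0,"x":0,"y":0,"z":0,"roll":0},{"grip":0,"x":0,"y":0,"z":0,"roll":0},{"grip":0,"x":0,"y":0,"z":0,"roll":0},{"grip":0,"x":0,"y":0,"z":0,"roll":0}]}}

```text
clock: 18.92
tcp_pos: [0.4187, -0.2103, 0.1295]
orientation: [-0.0, 0.021, 1.0, 0.0]
wrist_force: [0.1, -0.3, 0.4]
finger_gap: 0.073
grip_force: 0.0
```

Call:
{"name": "servo_tool", "arguments": {"increments": [{"grip":0,"x":0,"y":0,"z":0,"roll":0},{"grip":0,"x":0,"y":0,"z":0,"roll":0},{"grip":0,"x":0,"y":0,"z":0,"roll":0},{"grip":0,"x":0,"y":0,"z":-15,"roll":0},{"grip":0,"x":0,"y":0,"z":-30,"roll":0}]}}

```text
clock: 19.33
tcp_pos: [0.4169, -0.209, 0.1722]
orientation: [-0.003, 0.021, 1.0, 0.002]
wrist_force: [0.9, 0.3, 0.2]
finger_gap: 0.0854
grip_force: 0.0
```

Call:
{"name": "servo_tool", "arguments": {"increments": [{"grip":0,"x":0,"y":0,"z":-30,"roll":0},{"grip":0,"x":0,"y":0,"z":-30,"roll":0},{"grip":0,"x":15,"y":-20,"z":-10,"roll":0},{"grip":0,"x":15,"y":-20,"z":0,"roll":0},{"grip":0,"x":0,"y":-20,"z":0,"roll":0}]}}

```text
clock: 19.75
tcp_pos: [0.3854, -0.2697, 0.2464]
orientation: [0.0, 0.02, 1.0, -0.001]
wrist_force: [0.6, 0.4, -1.6]
finger_gap: 0.0854
grip_force: 0.0
```

Call:
{"name": "servo_tool", "arguments": {"increments": [{"grip":0,"x":0,"y":-20,"z":0,"roll":0},{"grip":0,"x":0,"y":-20,"z":0,"roll":0},{"grip":0,"x":0,"y":-20,"z":0,"roll":0},{"grip":0,"x":0,"y":0,"z":0,"roll":0},{"grip":0,"x":0,"y":0,"z":0,"roll":0}]}}

```text
clock: 20.17
tcp_pos: [0.3839, -0.3299, 0.2445]
orientation: [-0.0, 0.021, 1.0, 0.0]
wrist_force: [0.6, -0.7, -0.3]
finger_gap: 0.0855
grip_force: 0.0
```

```bash
python3 - <<'E'
from h import *
s=snap('scene','s5');t=snap('top','t5')
z=env.get_state(); print(z['clock'],z['tcp_pos'],z['wrist_force'])
A=np.zeros((520,800,3),np.uint8)
def c(im,x,y,w,h,k): return cv2.resize(im[y:y+h,x:x+w,::-1],None,fx=k,fy=k,interpolation=cv2.INTER_CUBIC)
A[:480,:400]=c(s,180,130,160,192,2.5); A[:480,400:]=c(t,200,140,160,192,2.5)
cv2.imwrite('pics/z5.png',A)
E
```

```text
20.2667 [ 0.38397673 -0.32859305  0.24467739] [0.42725668 0.0416016  0.08150966]
```

View pics/z5.png

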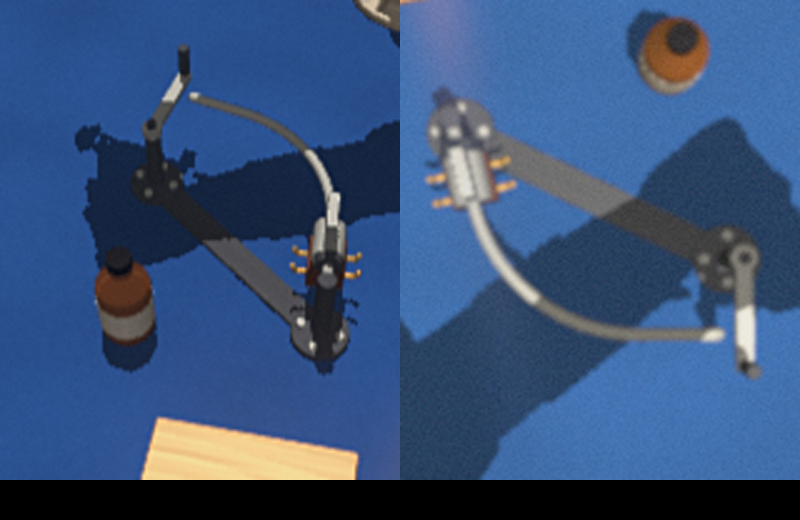

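The keeper lies across the rod end (pin at top-zoom (750,368), rod tip at (718,335)). The hanger is home at the collar and the bottle has not moved. Handing in.

```bash
python3 -c "
from workcell import env
print(env.hand_in())"
```

```text
the job is handed in; nothing more can be done
None
```

I threaded the hanger onto the rail, slid it home against the collar, swung the keeper shut to its stop (about 0.01 rad), and handed the job in at about 20 s; the hand-in gave no verdict.

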